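# Walk the jig block round to the fence

### The arm

A 6-joint arm with a two-finger parallel gripper is mounted at the origin on the work surface. World frame = base frame: x ahead of the robot, y to its left, z up, the work surface at z = 0. Lengths are in m, angles in rad, forces in N, time in s.
With the tool pointing down it reaches from about 0.35 to 0.925 m from the base axis. Payload 6.4 kg.
Tool frame: the origin (TCP) lies midway between the tips of the shut fingers; the grasp point (between the pads) lies 19 mm behind it; z points along the fingers, y is the line along which they close (so a half turn about z gives the same grasp; the last joint's range is limited). The gripper opens to 94 mm and grips with 3 to 60 N. Pads are 16 mm wide; open, the fingers measure 119 mm over their backs; the gripper's body (75 mm by 177 mm) begins 78 mm behind the grasp point.
Start: joints at [0.96, 0.245, 1.558, -0, 1.339, -0.174], TCP at [0.275, 0.589, 0.205] pointing down, gripper open.
Joint ranges: [-3.13, 3.13], [-1.02, 2.26], [0.13, 2.54], [-0.95, 4.09], [0.21, 2.88], [-2.74, 2.74]. Speed limits (rad/s): [2.57, 2.57, 3.14, 3.14, 3.14, 3.14].

### API

Orientations are given as [roll, pitch, yaw] about the fixed x, y, z axes, in that order (R = Rz(yaw) Ry(pitch) Rx(roll)).
In Python, from station import robot, cams, order gives the robot as it stands. The module is installed in compiled form; this text tells all that it offers.
- The arm moves only by the tool arm_command, never from a script. Its argument "targets" is a list of rows, each an object with "xyz": the shift along the tool's x, y, z in m, a list of three; "angular": the turn, a rotation vector about the tool's x, y, z in degrees, a list of three. A call has 1 to 8 rows; each row is the pose to reach, as a shift and turn from the pose commanded when the call began, along the tool's axes at that moment; what a row does not reach only later rows make up. A row lasts 1/8 s, in which the tool goes at most 62.5 mm and 10.7 degrees, less where a joint would pass 70% of its speed; a pose out of reach is approached as far as the arm can. A call with a gripper value outside its range is refused whole. "grip" is the opening, from 0 (shut) to 1 (fully open), set as the call begins (left out, the last holds). The fingers move at their own pace and stop on an object; "grip_force" is the grip in N (left out, the last holds). Time passes only in rows, so rows that repeat a pose let the fingers close. It gives the time, the measured TCP pose, the force, the opening and the grip force at its end, in the units of the state.
- robot.get_obs(): the state, without advancing time (a new reading comes with each control period).
- cams.grab_frame(name): name is "scene" or "top"; returns (picture, depth): 480x640x3 uint8, red, green, blue; 480x640 float32, m along the optical axis (not along the pixel's ray), 0 where there is no reading.
- cams.get_calibration(name): a dict with "intrinsics" (3x3 intrinsics, pixels), "extrinsics" (4x4, takes a point from world to camera coordinates). Camera axes: x right, y up, looking along -z (the intrinsics and any distortion apply to the point x, -y, -z); pixel columns grow to the right and rows downward; lengths in m; the calibration is good to about 2 mm. A picture is of the moment at which its call begins. get_calibration takes no time and is no camera call.
- order.hand_in(): hands the job in; it is judged then, once.
The state is a dict: "t": time; "q": joint angles; "joint_vel": joint speeds; "effort": joint torques, N m; "ee_pos": TCP position; "eef_rot": TCP orientation; "wrist_force": force on the tool from outside, world axes, zero at the start; "wrist_torque": the same for the moment, N m; "gripper_width": finger opening in m; "finger_force": force on a finger pad.
Only numpy, scipy, OpenCV 4.12 (cv2) and the standard library are available. Lean on these libraries where they do the work, as an engineer would, in place of code of your own. Each camera call takes 0.05 s, during which the arm holds its last target. There are 200 camera calls.

### The job

By pushing only, never lifting or tipping it, walk the heavy jig block round on the spot by its corners, this side and that, until one of its green long sides faces the fence: the block is then still clear of the fence and within 4 cm of where it started. Then push it up until that green side lies flush against the fence with the black middle line of the block at the fence's yellow mark, and leave it there. Leave the two standing bolts, the bolt bin and the wooden board where they are.

Things in the scene. Friction and masses are not known exactly. Their poses are not given: they have to be found in the camera images.
- block: heavy grey cast block, loose, 110 (x) by 90 (y) by 50 mm high, 0.95 to 1.45 kg. Its long sides (+y and -y) are green, with green strips along those edges on top; the ends (+x, -x) are bare grey; a black line along y across the top marks the middle. Either green side will do. Origin: centre of the underside; z up. At the start its y axis is 45 to 90 degrees off the fence's, turned either way.
- block_top (a point): middle of the block's top, 50 mm above its origin, on the black line. Underneath, the block stands on four round feet, 16 mm across and 4 mm high, 32 mm along x and 26 mm along y either side of the middle, so a push at a corner turns it roughly about the far feet; the flanks reach down to 4 mm above the bench.
- fence: aluminium fence bar fixed to the bench, 300 (its x) by 20 by 40 mm high, on feet reaching 75 mm back from the working face. A yellow mark 10 mm wide crosses top and working face at mid length. Origin: foot of the working face (plane y = 0) at the mark; x along the bar, y into the bar; the block stands on the -y side. Position and yaw vary from run to run.
- bolt_up: steel bolt standing on its head, 24 mm across and 65 mm high, loose: leave alone. Origin: centre of its foot.
- bolt_up2: shorter steel bolt standing on its head, 24 mm across and 50 mm high, loose: leave alone. Origin: centre of its foot.
- bolt_bin: open green bin with a few bolts, 160 (x) by 100 (y) by 70 mm high, loose: leave alone. Origin: centre of its underside.
- part_board: wooden board 130 (x) by 110 (y) by 16 mm with a green bracket and an upright pin on it, 70 mm high in all, loose: leave alone. Origin: centre of its underside.
Mind the look-alikes: they are no part of the job. What is shaped like the block but blue or purple is not meant.

How it is judged:
On the way:
1. the block stands with a green side facing the fence (within 14 degrees), still clear of the fence and within 50 mm of where it started (angle between the y axis of block and the y axis of fence, either way round below 0.25 rad and y of block in the frame of fence below -0.055 m and distance of block from where it was at the start of the episode below 0.05 m and contact force between block and fence below 0.1 N), for 0.2 s.
At the end, for the whole second after the job is handed in: The block stands flat and at rest with a green long side against the fence (within 4 mm and 3 degrees), its middle within 15 mm of the yellow mark along the fence (angle between the y axis of block and the y axis of fence, either way round below 0.05 rad and y of block in the frame of fence between -0.049 and -0.04 m and x of block in the frame of fence between -0.015 and 0.015 m and height (world z) of block below 0.004 m and angle between block's own z axis and vertical below 0.04 rad and linear speed of block below 0.01 m/s); the robot touches nothing.
It fails at once if the block is lifted (8 mm) or tipped (10 degrees) (height (world z) of block above 0.008 m or angle between block's own z axis and vertical above 0.175 rad).
It fails at once if the bolt up is moved (20 mm) or knocked over (distance of bolt_up from where it was at the start of the episode above 0.02 m or angle between bolt_up's own z axis and vertical above 0.4 rad).
It fails at once if the bolt up2 is moved (20 mm) or knocked over (distance of bolt_up2 from where it was at the start of the episode above 0.02 m or angle between bolt_up2's own z axis and vertical above 0.4 rad).
It fails at once if the bolt bin is moved (20 mm) or knocked over (distance of bolt_bin from where it was at the start of the episode above 0.02 m or angle between bolt_bin's own z axis and vertical above 0.4 rad).
It fails at once if the part board is moved (20 mm) or knocked over (distance of part_board from where it was at the start of the episode above 0.02 m or angle between part_board's own z axis and vertical above 0.4 rad).
It also fails if it takes over 72 s, if anything falls off the work surface, if the arm or the gripper's body presses on something with over 40 N, if the wrist force passes 120 N, or if a joint passes its speed limit or range.

## Working session

There is one attempt and no reset: what is moved stays moved. The work goes in short steps, Python scripts to look and compute and a tool call to move; the robot and the scene stay as the last step left them, time stands still between calls to the robot, and variables do not carry over. Pictures are saved under pics/ and viewed, at most 10 in all, crops included, and the job is handed in when it is done.

Besides the shell and the picture viewer there is one more tool, called after "Call:" as name([rows], argument=value, ...), one row to a line, values as JSON. arm_command: Moves the arm, as the interface text tells. Its arguments: {"type":"object","properties":{"targets":{"type":"array"},"grip":{"type":"number"},"grip_force":{"type":"number"}},"required":["targets"]}

```bash
mkdir -p pics; python3 - <<'E'
from station import robot,cams
import cv2,numpy as np
for n in("top","scene"):
    p,d=cams.grab_frame(n); cv2.imwrite(f"pics/{n}0.png",p[:,:,::-1]); np.savez(f"pics/{n}0.npz",p=p,d=d)
    c=cams.get_calibration(n); print(c)
print(robot.get_obs())
E
```

```text
{'intrinsics': array([[481.34460075,   0.        , 322.53681655],
       [  0.        , 481.34460075, 240.30807786],
       [  0.        ,   0.        ,   1.        ]]), 'extrinsics': array([[-5.74264740e-04, -9.99847442e-01, -1.74574686e-02,
        -4.53013450e-02],
       [ 9.93993839e-01, -2.48117939e-03,  1.09407916e-01,
        -5.13493591e-01],
       [-1.09434540e-01, -1.72897871e-02,  9.93843622e-01,
        -8.95828546e-01],
       [ 0.00000000e+00,  0.00000000e+00,  0.00000000e+00,
         1.00000000e+00]])}
{'intrinsics': array([[572.63328421,   0.        , 329.62561716],
       [  0.        , 572.63328421, 245.60880382],
       [  0.        ,   0.        ,   1.        ]]), 'extrinsics': array([[ 0.86524341,  0.50115531,  0.01404264, -0.42397651],
       [-0.39204602,  0.65887693,  0.64201332,  0.21799615],
       [ 0.31249601, -0.56100316,  0.76656487, -1.15239913],
       [ 0.        ,  0.        ,  0.        ,  1.        ]])}
{'t': 0.1, 'q': array([ 9.59896985e-01,  2.45745276e-01,  1.55889328e+00,  1.04791494e-05,
        1.33871817e+00, -1.74131983e-01]), 'joint_vel': array([-6.95030633e-05, -8.33853321e-04, -3.40284040e-03, -1.15059694e-03,
        1.68376595e-03, -6.21084297e-04]), 'effort': array([ 8.04128686e-04, -4.16913736e+01, -3.15526378e+01,  6.86837593e-02,
        3.09582765e-02, -3.09301981e-05]), 'ee_pos': array([0.27464879, 0.58851818, 0.20445427]), 'eef_rot': array([-3.13985702e+00, -3.15671738e-04,  2.70482260e+00]), 'wrist_force': array([-0.06103248, -0.29544073,  0.36931528]), 'wrist_torque': array([0.01947786, 0.03328587, 0.02341555]), 'finger_force': 0.0, 'gripper_width': 0.0938516500783624}
```

View pics/top0.png

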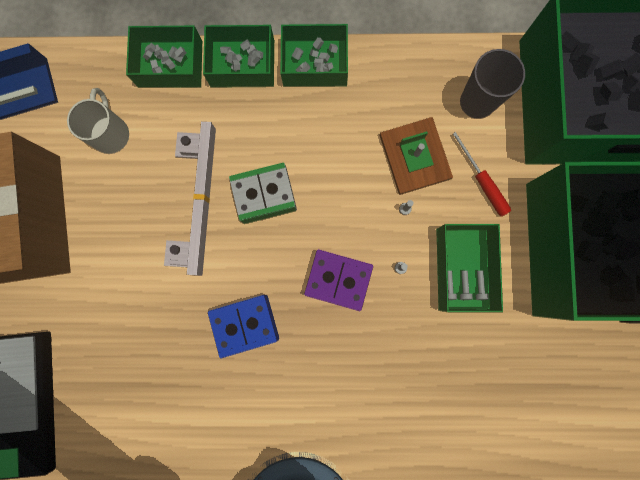

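View pics/scene0.png

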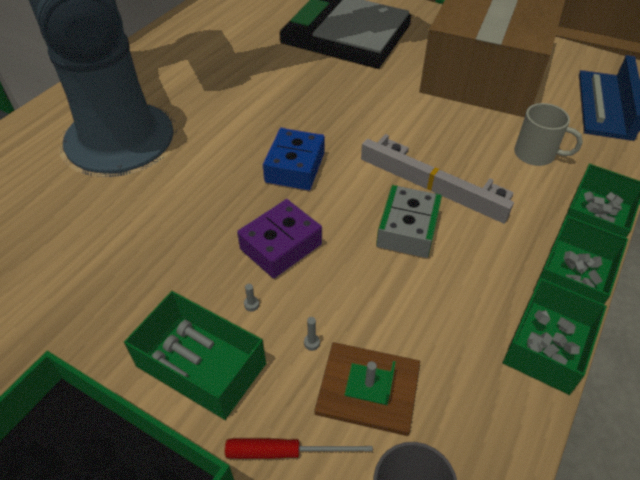

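The top view shows the block at about (263,192) with its green sides facing up and down in the picture. The fence runs from (207,123) to (195,274), with the yellow mark at (199,197). The bolts are at (405,208) and (400,267), the board at (415,155), and the purple look-alike at (338,280). The scene view agrees.

```bash
cat > h.py <<'E'
import numpy as np,cv2
from station import robot,cams
def cloud(n,d):
    c=cams.get_calibration(n);K=c["intrinsics"];E=c["extrinsics"]
    v,u=np.mgrid[:480,:640]
    P=np.stack([(u-K[0,2])/K[0,0]*d,-(v-K[1,2])/K[1,1]*d,-d],-1)
    return (P-E[:3,3])@E[:3,:3]
def ray(n,uv,z):
    c=cams.get_calibration(n);K=c["intrinsics"];E=c["extrinsics"]
    uv=np.atleast_2d(uv).astype(float);D=np.c_[(uv[:,0]-K[0,2])/K[0,0],-(uv[:,1]-K[1,2])/K[1,1],-np.ones(len(uv))]@E[:3,:3]
    C=-E[:3,:3].T@E[:3,3]
    return C+D*((z-C[2])/D[:,2])[:,None]
def rect(m,n,z,only=True):
    """min area rect in world xy (mm) of largest blob of mask"""
    cs,_=cv2.findContours(m.astype(np.uint8),cv2.RETR_EXTERNAL,cv2.CHAIN_APPROX_NONE)
    c=max(cs,key=cv2.contourArea)[:,0]
    w=ray(n,c,z)[:,:2]*1000
    return cv2.minAreaRect(w.astype(np.float32)),len(c),c.mean(0)
E
python3 - <<'E'
from h import *
f=np.load("pics/top0.npz");p,d=f["p"],f["d"];W=cloud("top",d);z=W[...,2];ok=d>0
hsv=cv2.cvtColor(p,cv2.COLOR_RGB2HSV)
for nm,(u0,v0,u1,v1),lo,hi,zz in [("block",(222,155,305,230),.042,.058,.05),("fence",(185,115,220,282),.033,.047,.04),("board",(370,110,455,200),.008,.024,.016),("bin",(425,215,510,320),.055,.085,.07),("bolt",(395,195,420,220),.03,.08,.065),("bolt2",(390,255,412,280),.02,.06,.05),("purple",(295,240,380,315),.04,.06,.05)]:
    m=np.zeros((480,640),bool);m[v0:v1,u0:u1]=1
    m&=ok&(z>lo)&(z<hi); print(nm,m.sum(),"zmed",np.median(z[m]),rect(m,"top",zz), "mean",W[m].mean(0))
# table level & fence yellow, green strips
print("table",np.median(z[220:260,240:290]))
y=(hsv[...,0]>18)&(hsv[...,0]<30)&(hsv[...,1]>200); y[:,:185]=0;y[:,220:]=0;y[:180]=0;y[215:]=0
vv,uu=np.nonzero(y);print("yellow",len(vv),np.median(W[y],0));print(np.c_[uu,vv,W[y].round(3)][::4])
E
```

```text
block 2707 zmed 0.05000149982916819 (((604.343017578125, 69.0533447265625), (91.28205108642578, 109.70133972167969), 14.314949989318848), 197, array([261.72588832, 191.65989848])) mean [0.60430005 0.06902696 0.04998269]
fence 1735 zmed 0.03976798166872375 (((597.001708984375, 192.15089416503906), (25.70183563232422, 298.11175537109375), 86.62445831298828), 326, array([198.88957055, 197.78220859])) mean [0.59446915 0.19145035 0.03955565]
board 3389 zmed 0.01641440855725998 (((683.6834106445312, -229.72666931152344), (130.75303649902344, 111.15509796142578), 16.94585418701172), 224, array([415.61160714, 155.40178571])) mean [ 0.68131309 -0.22989899  0.0165787 ]
bin 933 zmed 0.06754072921672026 (((459.3974914550781, -317.3669128417969), (103.46671295166016, 157.56333923339844), 89.9373550415039), 286, array([472.31818182, 267.8041958 ])) mean [ 0.46332519 -0.32237732  0.06548154]
bolt 59 zmed 0.062497576317061654 (((575.595947265625, -205.8629150390625), (10.445432662963867, 18.66107749938965), 44.783790588378906), 22, array([408.45454545, 204.5       ])) mean [ 0.57698741 -0.20701625  0.05662375]
bolt2 49 zmed 0.04959187104456661 (((460.77899169921875, -195.7605743408203), (14.897721290588379, 11.134042739868164), 89.9065170288086), 21, array([402.76190476, 266.85714286])) mean [ 0.46118971 -0.19605436  0.04489871]
purple 2870 zmed 0.050114019231805876 (((437.2791442871094, -75.91792297363281), (109.49251556396484, 89.79350280761719), 74.15349578857422), 200, array([338.47, 279.96])) mean [ 0.43700918 -0.07591357  0.05007365]
table 0.00011958705916492913
yellow 13 [0.59796628 0.19278135 0.0407063 ]
[[ 1.95e+02  1.95e+02  6.00e-01  1.98e-01  4.30e-02]
 [ 2.03e+02  1.95e+02  4.12e-01 -6.20e-02  9.46e-01]
 [ 1.95e+02  1.97e+02  5.96e-01  1.99e-01  4.10e-02]
 [ 2.03e+02  1.97e+02  5.96e-01  1.83e-01  4.20e-02]]
```

```bash
python3 - <<'E'
import cv2
p=cv2.imread("pics/top0.png")[110:285,170:310]
cv2.imwrite("pics/crop0.png",cv2.resize(p,None,fx=3.4,fy=3.4,interpolation=cv2.INTER_CUBIC))
E
```

```text
(no output)
```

View pics/crop0.png

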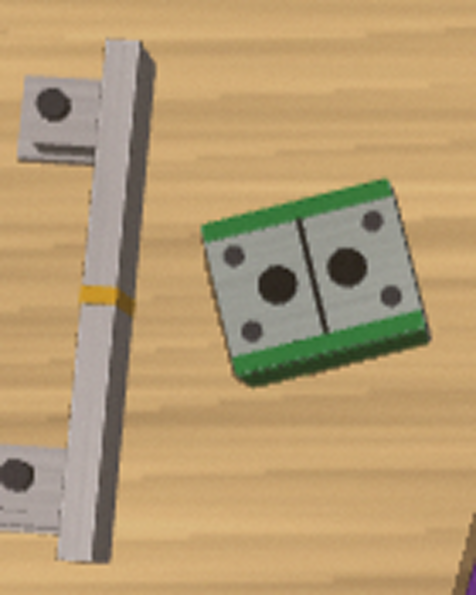

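Call:
arm_command([
  {"xyz":[-0.491,-0.415,0],"angular":[0,0,-25]},
  {"xyz":[-0.491,-0.415,0],"angular":[0,0,-25]},
  {"xyz":[-0.491,-0.415,0],"angular":[0,0,-25]},
  {"xyz":[-0.491,-0.415,0],"angular":[0,0,-25]},
  {"xyz":[-0.491,-0.415,0],"angular":[0,0,-25]},
  {"xyz":[-0.491,-0.415,0],"angular":[0,0,-25]},
  {"xyz":[-0.491,-0.415,0],"angular":[0,0,-25]},
  {"xyz":[-0.491,-0.415,0],"angular":[0,0,-25]},
], grip=0)

```text
t: 1.1
ee_pos: [0.4836, 0.1357, 0.2053]
eef_rot: [3.141, 0.0, 3.141]
wrist_force: [0.6, 1.0, 0.6]
gripper_width: 0.0174
finger_force: 0.0
```

Call:
arm_command([
  {"xyz":[-0.058,-0.13,0.08],"angular":[0,0,0]},
  {"xyz":[-0.058,-0.13,0.08],"angular":[0,0,0]},
  {"xyz":[-0.058,-0.13,0.08],"angular":[0,0,0]},
  {"xyz":[-0.058,-0.13,0.08],"angular":[0,0,0]},
  {"xyz":[-0.058,-0.13,0.08],"angular":[0,0,0]},
], grip=0)

```text
t: 1.72
ee_pos: [0.541, 0.0082, 0.1257]
eef_rot: [3.141, -0.0, 3.141]
wrist_force: [0.3, 0.3, -0.5]
gripper_width: 0.0006
finger_force: 0.0
```

Call:
arm_command([
  {"xyz":[0,0.002,0.06],"angular":[0,0,-10]},
  {"xyz":[0,0.002,0.1],"angular":[0,0,-20]},
  {"xyz":[0,0.002,0.11],"angular":[0,0,-20]},
  {"xyz":[0,0.002,0.11],"angular":[0,0,-20]},
])

```text
t: 2.22
ee_pos: [0.5418, 0.0102, 0.0165]
eef_rot: [-3.141, 0.001, -2.794]
wrist_force: [0.2, -0.1, 0.2]
gripper_width: 0.0005
finger_force: 0.0
```

Call:
arm_command([
  {"xyz":[-0.017,-0.006,0]},
  {"xyz":[-0.025,-0.009,0]},
  {"xyz":[-0.033,-0.012,0]},
  {"xyz":[-0.041,-0.015,0]},
  {"xyz":[-0.049,-0.018,0]},
  {"xyz":[-0.057,-0.021,0]},
  {"xyz":[-0.066,-0.024,0]},
  {"xyz":[-0.066,-0.024,0]},
])

```text
schema error: expected keys xyz, angular
```

Call:
arm_command([
  {"xyz":[0.02,0.007,0]},
  {"xyz":[0.02,0.007,-0.05]},
  {"xyz":[0.1,0.007,-0.09]},
  {"xyz":[0.15,0.007,-0.09]},
  {"xyz":[0.15,0.007,-0.09]},
])

```text
schema error: expected keys xyz, angular
```

```bash
cat > blk.py <<'E'
from h import *
import sys
n="top"; k=sys.argv[1]
p,d=cams.grab_frame(n);cv2.imwrite(f"pics/top{k}.png",p[:,:,::-1])
W=cloud(n,d);z=W[...,2]
m=(d>0)&(z>.042)&(z<.058)&(W[...,0]>.5)&(W[...,0]<.72)&(W[...,1]>-.02)&(W[...,1]<.168)
m=cv2.morphologyEx(m.astype(np.uint8),cv2.MORPH_OPEN,np.ones((3,3)))
r,_,_=rect(m,n,.05);(cx,cy),(w,h),a=r
th=a if w<h else a+90   # direction of the 90 mm axis
th=(th+90)%180-90
if th<0: th+=180
fo=np.array([597,184.]);fa=np.radians(-3.4);R=np.array([[np.cos(fa),np.sin(fa)],[-np.sin(fa),np.cos(fa)]])
print("c",round(cx,1),round(cy,1),"size",round(w,1),round(h,1),"y-axis deg",round(th,1),"to turn",round(86.6-th,1),"infence",R@(np.array([cx,cy])-fo),"moved",np.hypot(cx-604.3,cy-69.1))
o=robot.get_obs();print(o["t"],o["ee_pos"],o["wrist_force"])
E
python3 blk.py 1
```

```text
c 652.9 41.3 size 32.6 13.7 y-axis deg 179.7 to turn -93.1 infence [  64.2278606  -139.18227363] moved 55.97799783970474
2.275 [0.54262458 0.00990634 0.01736294] [-0.15652018 -0.1942741   0.25128019]
```

Call:
arm_command([
  {"xyz":[-0.017,-0.006,0],"angular":[0,0,0]},
  {"xyz":[-0.025,-0.009,0],"angular":[0,0,0]},
  {"xyz":[-0.033,-0.012,0],"angular":[0,0,0]},
  {"xyz":[-0.041,-0.015,0],"angular":[0,0,0]},
  {"xyz":[-0.049,-0.018,0],"angular":[0,0,0]},
  {"xyz":[-0.057,-0.021,0],"angular":[0,0,0]},
  {"xyz":[-0.066,-0.024,0],"angular":[0,0,0]},
  {"xyz":[-0.066,-0.024,0],"angular":[0,0,0]},
])

```text
t: 3.28
ee_pos: [0.6126, 0.0092, 0.0168]
eef_rot: [-3.14, 0.002, -2.794]
wrist_force: [0.3, -1.9, 0.7]
gripper_width: 0.0005
finger_force: 0.6
```

Call:
arm_command([
  {"xyz":[0.02,0.007,0],"angular":[0,0,0]},
  {"xyz":[0.02,0.007,-0.05],"angular":[0,0,0]},
  {"xyz":[0.02,0.007,-0.1],"angular":[0,0,0]},
  {"xyz":[0.05,-0.043,-0.1],"angular":[0,0,0]},
  {"xyz":[0.05,-0.103,-0.1],"angular":[0,0,0]},
  {"xyz":[0.05,-0.143,-0.1],"angular":[0,0,0]},
  {"xyz":[0.05,-0.143,-0.1],"angular":[0,0,0]},
])

```text
t: 4.15
ee_pos: [0.6142, -0.1443, 0.1164]
eef_rot: [-3.14, 0.002, -2.797]
wrist_force: [1.5, 0.2, 0.2]
gripper_width: 0.0003
finger_force: 0.0
```

```bash
python3 blk.py 2
```

```text
c 625.6 78.3 size 91.9 109.7 y-axis deg 42.7 to turn 43.9 infence [  34.82101122 -103.78181155] moved 23.220541551104724
4.2 [ 0.61359278 -0.14253111  0.11601574] [-0.4798441   0.39147768  0.38954392]
```

Call:
arm_command([
  {"xyz":[-0.13,0.269,0],"angular":[0,0,-40]},
  {"xyz":[-0.13,0.269,0],"angular":[0,0,-40]},
  {"xyz":[-0.13,0.269,0],"angular":[0,0,-40]},
  {"xyz":[-0.13,0.269,0],"angular":[0,0,-40]},
  {"xyz":[-0.13,0.269,0],"angular":[0,0,-40]},
  {"xyz":[-0.13,0.269,0],"angular":[0,0,-40]},
  {"xyz":[-0.13,0.269,0],"angular":[0,0,-40]},
])

```text
t: 5.08
ee_pos: [0.6428, 0.156, 0.1155]
eef_rot: [3.141, -0.0, -2.094]
wrist_force: [-0.7, 0.2, 0.6]
gripper_width: 0.0006
finger_force: 0.0
```

Call:
arm_command([
  {"xyz":[0,0,0.055],"angular":[0,0,0]},
  {"xyz":[0,0,0.099],"angular":[0,0,0]},
  {"xyz":[0,0,0.099],"angular":[0,0,0]},
])

```text
t: 5.45
ee_pos: [0.6399, 0.1539, 0.0124]
eef_rot: [3.134, -0.005, -2.097]
wrist_force: [-1.3, -0.5, 0.5]
gripper_width: 0.0009
finger_force: 0.0
```

Call:
arm_command([
  {"xyz":[0.012,0.002,0],"angular":[0,0,0]},
  {"xyz":[0.02,0.01,0],"angular":[0,0,0]},
  {"xyz":[0.03,0.018,0],"angular":[0,0,0]},
  {"xyz":[0.04,0.026,0],"angular":[0,0,0]},
  {"xyz":[0.05,0.03,0],"angular":[0,0,0]},
  {"xyz":[0.06,0.033,0],"angular":[0,0,0]},
  {"xyz":[0.069,0.036,0],"angular":[0,0,0]},
  {"xyz":[0.069,0.036,0],"angular":[0,0,0]},
])

```text
t: 6.45
ee_pos: [0.5776, 0.1137, 0.0176]
eef_rot: [-3.141, 0.001, -2.095]
wrist_force: [1.0, 2.0, 2.3]
gripper_width: -0.0001
finger_force: 1.4
```

Call:
arm_command([
  {"xyz":[-0.015,0,0],"angular":[0,0,0]},
  {"xyz":[-0.015,0,-0.05],"angular":[0,0,0]},
  {"xyz":[-0.015,0,-0.1],"angular":[0,0,0]},
  {"xyz":[-0.015,0.06,-0.1],"angular":[0,0,0]},
  {"xyz":[-0.015,0.12,-0.1],"angular":[0,0,0]},
  {"xyz":[-0.015,0.15,-0.1],"angular":[0,0,0]},
  {"xyz":[-0.015,0.15,-0.1],"angular":[0,0,0]},
])

```text
t: 7.32
ee_pos: [0.4538, 0.2026, 0.1159]
eef_rot: [3.141, -0.002, -2.092]
wrist_force: [0.8, -0.7, 0.3]
gripper_width: 0.0003
finger_force: 0.0
```

```bash
python3 blk.py 3
```

```text
c 606.5 52.5 size 90.3 110.5 y-axis deg 85.6 to turn 1.0 infence [  17.23942197 -130.7190635 ] moved 16.750790664446612
7.375 [0.45526183 0.20207864 0.11630022] [0.58215479 0.51798711 0.75188178]
```

View pics/top3.png

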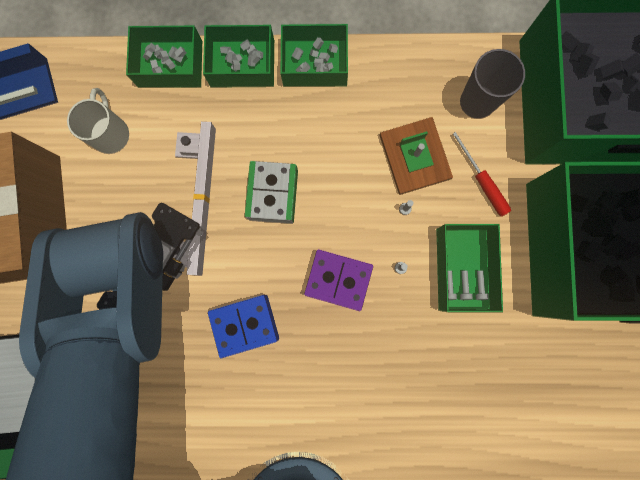

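The picture shows the block at (271,192) with a green side facing the fence and the arm clear of it. It has been turned to within 1° and has moved 17 mm, so stage one is met. Next I square it along the fence, pushing on its far end with two fingers.

Call:
arm_command([
  {"xyz":[0.016,-0.281,0],"angular":[0,0,63.4]},
  {"xyz":[0.016,-0.281,0],"angular":[0,0,63.4]},
  {"xyz":[0.016,-0.281,0],"angular":[0,0,63.4]},
  {"xyz":[0.016,-0.281,0],"angular":[0,0,63.4]},
  {"xyz":[0.016,-0.281,0],"angular":[0,0,63.4]},
  {"xyz":[0.016,-0.281,0],"angular":[0,0,63.4]},
  {"xyz":[0.016,-0.281,0],"angular":[0,0,63.4]},
  {"xyz":[0.016,-0.281,0],"angular":[0,0,63.4]},
], grip=0.5)

```text
t: 8.38
ee_pos: [0.691, 0.0468, 0.116]
eef_rot: [-3.141, -0.0, 3.084]
wrist_force: [-0.6, -0.3, 0.4]
gripper_width: 0.047
finger_force: 0.0
```

```bash
python3 -c "
from station import robot
o=robot.get_obs();print(o)"
```

```text
{'t': 8.375, 'q': array([-9.55728115e-02,  4.25284867e-01,  1.50058751e+00, -2.79804164e-04,
        1.21620531e+00, -1.60855434e+00]), 'joint_vel': array([ 0.00614297, -0.01291355,  0.00887527,  0.00029768,  0.00022203,
        0.00991265]), 'effort': array([-3.23513942e-01, -4.66688347e+01, -2.99261159e+01, -2.85073993e-02,
        6.75425492e-02, -6.35139193e-03]), 'ee_pos': array([0.69098795, 0.04680093, 0.11604937]), 'eef_rot': array([-3.14134880e+00, -4.94604491e-04,  3.08387501e+00]), 'wrist_force': array([-0.6343946 , -0.29473521,  0.44298307]), 'wrist_torque': array([-0.00521541, -0.04811359, -0.00805266]), 'finger_force': 0.0, 'gripper_width': 0.04702694141301819}
```

Call:
arm_command([
  {"xyz":[0,0,0.055],"angular":[0,0,0]},
  {"xyz":[0,0,0.099],"angular":[0,0,0]},
  {"xyz":[0,0,0.099],"angular":[0,0,0]},
  {"xyz":[0.012,0,0.099],"angular":[0,0,0]},
  {"xyz":[0.02,0,0.099],"angular":[0,0,0]},
  {"xyz":[0.026,0,0.099],"angular":[0,0,0]},
  {"xyz":[0.032,0,0.099],"angular":[0,0,0]},
  {"xyz":[0.037,0,0.099],"angular":[0,0,0]},
])

```text
t: 9.38
ee_pos: [0.6567, 0.049, 0.0204]
eef_rot: [-3.141, 0.008, 3.082]
wrist_force: [6.0, 0.3, 1.1]
gripper_width: 0.0469
finger_force: 2.9
```

Call:
arm_command([
  {"xyz":[0.002,0,0],"angular":[0,0,0]},
  {"xyz":[0.002,0,0],"angular":[0,0,0]},
  {"xyz":[-0.02,0,0],"angular":[0,0,0]},
  {"xyz":[-0.02,0,-0.05],"angular":[0,0,0]},
  {"xyz":[-0.02,0,-0.1],"angular":[0,0,0]},
  {"xyz":[-0.02,-0.06,-0.1],"angular":[0,0,0]},
  {"xyz":[-0.02,-0.12,-0.1],"angular":[0,0,0]},
  {"xyz":[-0.02,-0.16,-0.1],"angular":[0,0,0]},
])

```text
t: 10.38
ee_pos: [0.6633, -0.1137, 0.1182]
eef_rot: [-3.141, -0.001, 3.081]
wrist_force: [0.1, 0.1, 0.4]
gripper_width: 0.0469
finger_force: 0.0
```

```bash
python3 blk.py 4; python3 - <<'E'
from h import *
# fence face: yellow/white top edge from first picture, fitted bright-dark step, on z=.04
f=np.load("pics/top0.npz");p,d=f["p"],f["d"];g=cv2.cvtColor(p,cv2.COLOR_RGB2GRAY).astype(float)
pts=[]
for v in range(135,265,4):
    u0=207-(v-123)*12/151.
    seg=g[v,int(u0)-4:int(u0)+10];i=np.argmin(np.diff(seg));pts.append((int(u0)-4+i+.5,v))
w=ray("top",pts,.04);c=np.polyfit(w[:,0]-.597,w[:,1],1)
r=w[:,1]-np.polyval(c,w[:,0]-.597);k=abs(r)<.004;c=np.polyfit(w[k,0]-.597,w[k,1],1);print("face y at .597",c[1],"deg",np.degrees(np.arctan(c[0])),k.sum(),len(k))
E
```

```text
c 589.4 63.7 size 67.9 109.6 y-axis deg 86.5 to turn 0.1 infence [  -0.45904128 -120.55906607] moved 15.862708879243602
10.425 [ 0.66311812 -0.11801141  0.11815939] [-0.89810827 -2.94597679 -0.10095433]
face y at .597 0.18219990277432416 deg -3.75764852870646 33 33
```

Call:
arm_command([
  {"xyz":[0.082,0.083,0],"angular":[0,0,90]},
  {"xyz":[0.082,0.083,0],"angular":[0,0,90]},
  {"xyz":[0.082,0.083,0],"angular":[0,0,90]},
  {"xyz":[0.082,0.083,0],"angular":[0,0,90]},
  {"xyz":[0.082,0.083,0],"angular":[0,0,90]},
  {"xyz":[0.082,0.083,0],"angular":[0,0,90]},
  {"xyz":[0.082,0.083,0],"angular":[0,0,90]},
  {"xyz":[0.082,0.083,0],"angular":[0,0,90]},
], grip=0.6)

```text
t: 11.42
ee_pos: [0.5866, -0.0234, 0.1178]
eef_rot: [-3.141, -0.0, 1.576]
wrist_force: [-1.0, -0.3, -0.7]
gripper_width: 0.0563
finger_force: 0.0
```

Call:
arm_command([
  {"xyz":[0,0,0],"angular":[0,0,4.4]},
  {"xyz":[0,0,0],"angular":[0,0,4.4]},
  {"xyz":[0,0,0],"angular":[0,0,4.4]},
])

```text
t: 11.8
ee_pos: [0.5871, -0.0236, 0.1176]
eef_rot: [-3.141, -0.0, 1.506]
wrist_force: [-0.6, -0.2, 0.2]
gripper_width: 0.0563
finger_force: 0.0
```

Call:
arm_command([
  {"xyz":[0,0,0.055],"angular":[0,0,0]},
  {"xyz":[0,0,0.101],"angular":[0,0,0]},
  {"xyz":[0,0,0.101],"angular":[0,0,0]},
  {"xyz":[0.016,0,0.101],"angular":[0,0,0]},
  {"xyz":[0.026,0,0.101],"angular":[0,0,0]},
  {"xyz":[0.036,0,0.101],"angular":[0,0,0]},
  {"xyz":[0.046,0,0.101],"angular":[0,0,0]},
  {"xyz":[0.056,0,0.101],"angular":[0,0,0]},
])

```text
t: 12.8
ee_pos: [0.593, 0.0315, 0.0191]
eef_rot: [3.137, 0.003, 1.506]
wrist_force: [0.2, -6.3, 1.8]
gripper_width: 0.0562
finger_force: 3.2
```

Call:
arm_command([
  {"xyz":[0.01,0,0],"angular":[0,0,0]},
  {"xyz":[0.02,0,0],"angular":[0,0,0]},
  {"xyz":[0.027,0,0],"angular":[0,0,0]},
  {"xyz":[0.034,0,0],"angular":[0,0,0]},
  {"xyz":[0.038,0,0],"angular":[0,0,0]},
  {"xyz":[0.042,0,0],"angular":[0,0,0]},
])

```text
t: 13.55
ee_pos: [0.5957, 0.0733, 0.0191]
eef_rot: [3.137, 0.003, 1.507]
wrist_force: [-1.0, -6.5, 2.8]
gripper_width: 0.0565
finger_force: 3.4
```

```bash
python3 blk.py 5
```

```text
Traceback (most recent call last):
  File "blk.py", line 8, in <module>
    r,_,_=rect(m,n,.05);(cx,cy),(w,h),a=r
          ~~~~^^^^^^^^^
  File "h.py", line 16, in rect
    c=max(cs,key=cv2.contourArea)[:,0]
      ~~~^^^^^^^^^^^^^^^^^^^^^^^^
ValueError: max() iterable argument is empty
```

Call:
arm_command([
  {"xyz":[0.003,0,0],"angular":[0,0,0]},
  {"xyz":[0.006,0,0],"angular":[0,0,0]},
  {"xyz":[0.008,0,0],"angular":[0,0,0]},
  {"xyz":[0.009,0,0],"angular":[0,0,0]},
  {"xyz":[0.01,0,0],"angular":[0,0,0]},
  {"xyz":[0.01,0,0],"angular":[0,0,0]},
])

```text
t: 14.35
ee_pos: [0.5963, 0.082, 0.0191]
eef_rot: [3.138, 0.005, 1.507]
wrist_force: [-1.2, -11.7, 2.8]
gripper_width: 0.0567
finger_force: 5.6
```

Call:
arm_command([
  {"xyz":[0.001,0,0],"angular":[0,0,0]},
  {"xyz":[0.002,0,0],"angular":[0,0,0]},
  {"xyz":[0.002,0,0],"angular":[0,0,0]},
])

```text
t: 14.72
ee_pos: [0.5962, 0.082, 0.0192]
eef_rot: [3.138, 0.008, 1.507]
wrist_force: [-3.8, -18.9, 3.8]
gripper_width: 0.0565
finger_force: 9.3
```

Call:
arm_command([
  {"xyz":[0.002,0,0],"angular":[0,0,0]},
  {"xyz":[0.002,0,0],"angular":[0,0,0]},
  {"xyz":[0,0,0],"angular":[0,0,0]},
  {"xyz":[-0.01,0,0],"angular":[0,0,0]},
  {"xyz":[-0.03,0,0],"angular":[0,0,0]},
  {"xyz":[-0.03,0,-0.05],"angular":[0,0,0]},
  {"xyz":[-0.05,0,-0.1],"angular":[0,0,0]},
  {"xyz":[-0.11,0,-0.1],"angular":[0,0,0]},
])

```text
t: 15.72
ee_pos: [0.591, -0.0239, 0.1224]
eef_rot: [3.131, 0.001, 1.509]
wrist_force: [0.5, 0.2, -0.2]
gripper_width: 0.056
finger_force: 0.0
```

Call:
arm_command([
  {"xyz":[-0.06,0,0],"angular":[0,0,0]},
  {"xyz":[-0.12,0,0],"angular":[0,0,0]},
  {"xyz":[-0.16,0,0],"angular":[0,0,0]},
  {"xyz":[-0.16,0,0],"angular":[0,0,0]},
])

```text
t: 16.23
ee_pos: [0.5767, -0.1861, 0.117]
eef_rot: [3.141, 0.0, 1.501]
wrist_force: [0.3, 0.9, -0.3]
gripper_width: 0.0565
finger_force: 0.0
```

```bash
sed -i 's/W\[...,1\]<.168/W[...,1]<.19/' blk.py; python3 blk.py 6; python3 - <<'E'
import cv2
p=cv2.imread("pics/top6.png")[110:285,170:310]
cv2.imwrite("pics/crop6.png",cv2.resize(p,None,fx=3.4,fy=3.4,interpolation=cv2.INTER_CUBIC))
E
```

```text
c 594.1 136.0 size 91.0 110.6 y-axis deg 86.2 to turn 0.4 infence [-3.56078935e-02 -4.80948847e+01] moved 67.66326024909266
16.275 [ 0.57670219 -0.18436167  0.11676596] [ 0.52291265  0.54945925 -0.89957515]
```

View pics/crop6.png

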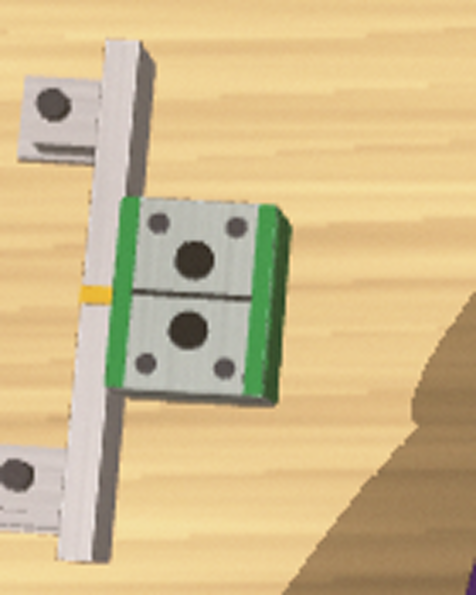

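The crop shows the green side lying along the fence's front edge. The black line at (190,295) meets the yellow mark at (97,295), and contact was confirmed by a force of 19 N.

```bash
python3 -c "
from station import order
print(order.hand_in())"
```

```text
the job is handed in; nothing more can be done
None
```

I handed the job in at about 16 s of the 72 s allowed: the block was turned on the spot and pushed up, and by the last camera measurement its green side lies flush against the fence (within about 0.4°) with the middle line at the yellow mark; the hand-in gave no verdict.

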